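# One chocolate ball into the mug

## Task

Set the empty blue mug upright on the red dispenser's foot plate under its outlet and let go of it. Then swing the dispenser's lever round until it meets its stop, so that exactly one chocolate ball drops into the mug, and let the lever spring all the way back. Do not force the lever against its stop, do not tip the mug, and leave the glass, the spice jar and the lidded jar where they stand.

Things in the scene. Friction and masses are not known exactly. Their poses are not given: they have to be found in the camera images.
- dispenser: Red chocolate-ball dispenser, fixed. Origin: on the lever's upright pivot axis, at worktop height; x to its back, y its left, z up. Steel foot plate 8 mm thick (x -107 to 87, y -68 to 68 mm) for the mug; column behind (x from 33 mm, 80 mm wide); round hood above, radius 60 mm about the pivot, z 125 to 163 mm. It overhangs the outlet by 22 mm toward -x: keep the gripper clear of it.
- magazine (a point): Top centre of the clear magazine tube that holds three balls: radius 15 mm, from the hood up to z 213 mm, at x -13, y 36 mm of the dispenser.
- outlet (a point): Mean point of the outlet in the hood's underside, at x -38, y 0, z 126 mm of the dispenser. The ball falls from z 134 mm up to 8 mm to either side (along y) of this point.
- lever (a joint): Lever angle, rad: 0 at rest, grows anticlockwise seen from above. A spring (1.6 N at the post at rest, 4.5 N at the end) brings it back. Its slightly soft stop (some 3 N/mm at the post) is set anew each time between 1.05 and 1.45 rad, out of sight: feel for it. The ball is let go only in the last 0.06 rad or so; 5 N beyond the spring is ample, 30 N at the post is forcing it.
- lever_post (a point): Top centre of the black upright post at the lever's end: cylinder 16 mm across, z 165 to 213 mm, 95 mm from the pivot, on a horizontal steel arm 10 mm thick at z 171 mm above the hood. At rest at x -47, y -82 mm of the dispenser (front right); push it away from the robot, round the right side.
- mug: Empty blue ceramic mug, 0.2 to 0.33 kg, upright. Origin: centre of its underside, on the bowl's axis; outer radius 40 mm, inner radius 36 mm, inner floor 6 mm up, rim 88 mm up. The handle points to its -x: a D of 10 mm bars, 12 mm wide (along y), reaching out to x -75 mm, from z 20 to 78 mm.
- mug_handle (a point): Grip point on the mug's handle at x -66, z 68 mm of the mug, near its upper outer corner. Fingers close on it from above along the mug's y axis (12 mm wide there).
- ball_1_center (a point): Centre of the lowest ball: dark brown hard chocolate ball, 22 mm across, hidden in the hood below the magazine; the first to come out.
- ball_2_center (a point): Centre of the next ball, same look, in the magazine's foot (z about 167 mm; it drops to z 145 mm when its turn comes). It must stay in the dispenser.
- glass: Bystander: empty clear drinking glass, 81 mm across, 91 mm high. Origin at the centre of its underside.
- spice_jar: Bystander: small glass spice jar with a red cap, 45 mm across, 106 mm high. Origin at the centre of its underside.
- jar: Bystander: glass jar with a pale grey lid, 66 x 72 mm, 102 mm high. Origin at the centre of its underside.

How it is judged:
By the outcome, as a careful person would: the job done as asked, in the order asked, and still so for the second after the job is handed in, with the robot touching nothing.
It also fails if it takes over 58 s, if anything falls off the work surface, if the arm or the gripper's body presses on something with over 40 N, if the wrist force passes 120 N, or if a joint passes its speed limit or range.

## Robot

A 6-joint arm with a two-finger parallel gripper is mounted at the origin on a cart in front of the work surface, level with it; the furniture and walls round the work are solid. World frame = base frame: x ahead of the robot, y to its left, z up, the work surface at z = 0. Lengths are in mm, angles in rad, forces in N, time in s.
With the tool pointing down it reaches from about 350 to 975 mm from the base axis. Payload 7.1 kg.
Tool frame: the origin (TCP) lies midway between the tips of the shut fingers; the grasp point (between the pads) lies 19 mm behind it (ctrl.grip_depth is the distance from the TCP to the grasp point, in mm); z points along the fingers, y is the line along which they close (so a half turn about z gives the same grasp; the last joint's range is limited). The gripper opens to 88 mm and grips with 3 to 60 N. Pads are 20 mm wide; open, the fingers measure 115 mm over their backs; the gripper's body (75 mm by 178 mm) begins 61 mm behind the grasp point.
Start: joints at [1.213, 0.423, 1.63, -0, 1.089, -0.019], TCP at [207.69, 589.465, 222.675] pointing down, gripper open.
Joint ranges: [-3, 3], [-0.9, 2.11], [0.09, 2.58], [-1.31, 4.45], [0.11, 2.69], [-2.54, 2.54]. Speed limits (rad/s): [2.39, 2.39, 3.01, 3.14, 3.14, 3.14].

## Interface

Orientations are given as a rotation vector (axis times angle).
In Python, from workcell import ctrl, cams gives the robot as it stands.
- The arm moves only by the tool move_arm, never from a script. Its argument "steps" is a list of rows, each a list of 3 entries, a list of its own where there are three numbers: the shift along the tool's x, y, z in units of 25 mm (1.0 is 25 mm), then the turn about the tool's z in units of 5 degrees (1.0 is 5 degrees), then the closure, from 0 (fully open) to 1 (shut). A call has 1 to 20 rows; each row shifts and turns the commanded pose from where the row before left it, along the tool's axes as they then stand; what a row does not reach is not made up. A row lasts 1/12 s, in which the tool goes at most 41.7 mm and 7.16 degrees, less where a joint would pass 70% of its speed; a pose out of reach is approached as far as the arm can. A call is refused whole if a number of a shift passes 1 or a number of a turn 1, either way. A call with a gripper value outside its range is refused whole. The fingers move at their own pace and stop on an object; the grip force is fixed at half the most. Time passes only in rows, so rows that do not move let the fingers close. It gives the time, the measured TCP pose, the force, the opening and the grip force at its end, in the units of the state.
- ctrl.get_obs(): the state, without advancing time (a new reading comes with each control period).
- cams.get_image(name): name is "scene" or "side" or "wrist"; returns a dict with "image" (480x640x3 uint8, red, green, blue), "camera_matrix" (3x3 intrinsics, pixels), "xyz" and "rotation" of the camera in the world; the wrist camera has in their place "mount" (4x4, takes a point from camera to tool coordinates, whose origin is the TCP and whose axes are the flange's). Camera axes: x right, y down, z forward; pixel columns grow to the right and rows downward; lengths in mm; the calibration is good to about 2 mm. A picture is of the moment at which its call begins: read the wrist's pose just before it. There is no depth.
- ctrl.close_job(): hands the job in; it is judged then, once.
Trained networks look in the newest picture that a camera, given by its name, has taken for a name from the list of things; names that differ only in an ending like _2 or _b are one class to them, and where a whole thing is asked for, a point or a joint stands for the part that bears it (a point fixed in the world has none). Each returns a list of dicts, best first, with "p" (0 to 1); they miss things now and then, are a little off and sometimes report something else, mostly with a low value. They report only what shows in the picture. A call takes as long as a camera call.
- cams.boxes_of(camera, thing): "rect" ([centre column, centre row, width, height] in pixels, round what is visible of it).
- cams.cut_out(camera, thing): "pixels" (480x640 bool, what is visible of it) and "rect" ([centre column, centre row, width, height] in pixels, round what is visible of it).
The state is a dict: "t": time; "qpos": joint angles; "qvel": joint speeds; "joint_torque": joint torques, N m; "ee_pos": TCP position; "orientation": TCP orientation; "ft_force": force on the tool from outside, world axes, zero at the start; "moment": the same for the moment, N m; "width": finger opening in mm; "grasp_force": force on a finger pad.
Only numpy, scipy, OpenCV 4.12 (cv2) and the standard library are available. Lean on these libraries where they do the work, as an engineer would, in place of code of your own. Each camera call takes 0.05 s, during which the arm holds its last target. There are 200 camera calls.

## Working session

There is one attempt and no reset: what is moved stays moved. The work goes in short steps, Python scripts to look and compute and a tool call to move; the robot and the scene stay as the last step left them, time stands still between calls to the robot, and variables do not carry over. Pictures are saved under pics/ and viewed, at most 10 in all, crops included, and the job is handed in when it is done.

Besides the shell and the picture viewer there is one more tool, called after "Emit:" in YAML: its name, and indented under it one key for each argument. move_arm: Moves the arm, as the interface text tells. Its arguments: {"type":"object","properties":{"steps":{"type":"array"}},"required":["steps"]}

```bash
mkdir -p pics; cat > h.py <<'E'
import numpy as np, cv2
from scipy.spatial.transform import Rotation as R
from workcell import ctrl, cams
def ray(im,u,v):
    K=np.array(im["camera_matrix"]); d=np.array(im["rotation"])@np.linalg.inv(K)@[u,v,1]
    return np.array(im["xyz"]),d
def at_z(im,u,v,z):
    o,d=ray(im,u,v); return o+d*(z-o[2])/d[2]
def proj(im,P):
    P=np.atleast_2d(P); c=(P-np.array(im["xyz"]))@np.array(im["rotation"]); q=c@np.array(im["camera_matrix"]).T
    return q[:,:2]/q[:,2:]
def wristim():
    o=ctrl.get_obs(); im=dict(cams.get_image("wrist"))
    T=np.eye(4);T[:3,:3]=R.from_rotvec(o["orientation"]).as_matrix();T[:3,3]=o["ee_pos"]
    C=T@np.array(im["mount"]); im["xyz"]=C[:3,3]; im["rotation"]=C[:3,:3]; return im
E
python3 - <<'E'
from h import *
o=ctrl.get_obs(); print(o["t"],np.round(o["ee_pos"],1),np.round(o["orientation"],3),o["ft_force"],o["width"],ctrl.grip_depth)
print(np.round(R.from_rotvec(o["orientation"]).as_matrix(),2))
for n in["scene","side","wrist"]:
    im=wristim() if n=="wrist" else cams.get_image(n)
    cv2.imwrite(f"pics/{n}0.png",im["image"][:,:,::-1])
    print(n,np.round(im["xyz"]),np.round(im["rotation"],2).tolist())
    for t in["dispenser","magazine","outlet","lever","lever_post","mug","mug_handle","glass","spice_jar","jar"]:
        try: print(n,t,[(round(b["p"],2),np.round(b["rect"]).tolist()) for b in cams.boxes_of(n,t)[:2]])
        except Exception as e: print(t,e)
E
```

```text
0.0 [207.5 589.  221.9] [-5.300e-01 -3.096e+00  2.000e-03] [-0.24717868 -0.07689954  0.68286702] 87.23323490418021 18.700000000000003
[[-0.94  0.33 -0.  ]
 [ 0.33  0.94 -0.  ]
 [ 0.   -0.   -1.  ]]
scene [-341. -578.  626.] [-1.78, 1.02, -0.65]
scene dispenser [(0.67, [402.0, 316.0, 34.0, 48.0]), (0.56, [330.0, 265.0, 75.0, 98.0])]
scene magazine [(0.77, [329.0, 265.0, 77.0, 95.0])]
scene outlet [(0.92, [330.0, 267.0, 74.0, 96.0])]
scene lever [(0.49, [340.0, 239.0, 30.0, 19.0])]
scene lever_post [(0.79, [340.0, 242.0, 30.0, 19.0])]
scene mug []
scene mug_handle [(0.65, [339.0, 242.0, 28.0, 18.0]), (0.64, [403.0, 314.0, 38.0, 48.0])]
scene glass [(0.57, [196.0, 280.0, 34.0, 38.0])]
scene spice_jar [(0.69, [387.0, 278.0, 20.0, 39.0]), (0.38, [434.0, 294.0, 36.0, 49.0])]
scene jar [(0.84, [435.0, 294.0, 33.0, 50.0])]
side [332. 742. 525.] [-0.3, 2.51, -1.63]
side dispenser [(0.55, [296.0, 256.0, 104.0, 127.0])]
side magazine [(0.74, [296.0, 259.0, 103.0, 126.0])]
side outlet [(0.61, [297.0, 260.0, 106.0, 134.0])]
side lever [(0.84, [313.0, 211.0, 28.0, 25.0])]
side lever_post [(0.53, [313.0, 212.0, 34.0, 29.0])]
side mug [(0.86, [355.0, 238.0, 45.0, 42.0])]
side mug_handle [(0.73, [355.0, 240.0, 48.0, 45.0])]
side glass [(0.88, [361.0, 396.0, 55.0, 87.0])]
side spice_jar [(0.69, [292.0, 264.0, 12.0, 12.0])]
side jar [(0.7, [303.0, 214.0, 26.0, 16.0])]
wrist [132. 616. 384.] [[0.33, 0.9, 0.28], [0.94, -0.32, -0.1], [-0.0, 0.29, -0.96]]
wrist dispenser []
wrist magazine []
wrist outlet []
wrist lever []
wrist lever_post []
wrist mug []
wrist mug_handle []
wrist glass []
wrist spice_jar []
wrist jar []
```

```bash
python3 - <<'E'
import re
s=open('h.py').read()
s=s.replace('def ray','def rm(im):\n    r=np.array(im["rotation"]); return R.from_rotvec(r).as_matrix() if r.size==3 else r\ndef ray',1).replace('np.array(im["rotation"])@','rm(im)@').replace('@np.array(im["rotation"]);','@rm(im);')
s=s.replace('@np.array(im["rotation"]); q','@rm(im); q')
open('h.py','w').write(s)
import cv2
for n,(x,y,w,h) in {"scene":(150,160,320,240),"side":(210,180,240,180)}.items():
    a=cv2.imread(f"pics/{n}0.png")[y:y+h,x:x+w]; cv2.imwrite(f"pics/{n}c.png",cv2.resize(a,(800,600),interpolation=cv2.INTER_CUBIC))
E
cat h.py
```

```text
import numpy as np, cv2
from scipy.spatial.transform import Rotation as R
from workcell import ctrl, cams
def rm(im):
    r=np.array(im["rotation"]); return R.from_rotvec(r).as_matrix() if r.size==3 else r
def ray(im,u,v):
    K=np.array(im["camera_matrix"]); d=rm(im)@np.linalg.inv(K)@[u,v,1]
    return np.array(im["xyz"]),d
def at_z(im,u,v,z):
    o,d=ray(im,u,v); return o+d*(z-o[2])/d[2]
def proj(im,P):
    P=np.atleast_2d(P); c=(P-np.array(im["xyz"]))@rm(im); q=c@np.array(im["camera_matrix"]).T
    return q[:,:2]/q[:,2:]
def wristim():
    o=ctrl.get_obs(); im=dict(cams.get_image("wrist"))
    T=np.eye(4);T[:3,:3]=R.from_rotvec(o["orientation"]).as_matrix();T[:3,3]=o["ee_pos"]
    C=T@np.array(im["mount"]); im["xyz"]=C[:3,3]; im["rotation"]=C[:3,:3]; return im
```

View pics/scenec.png

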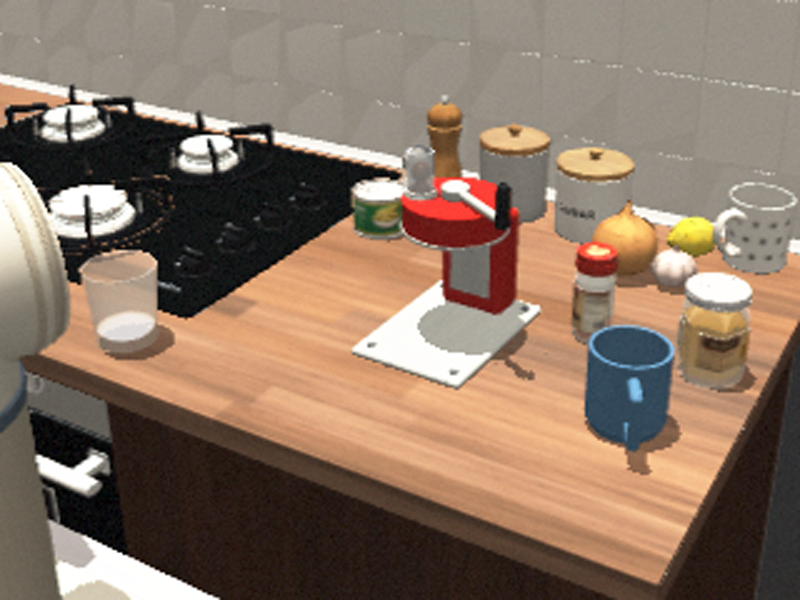

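View pics/sidec.png

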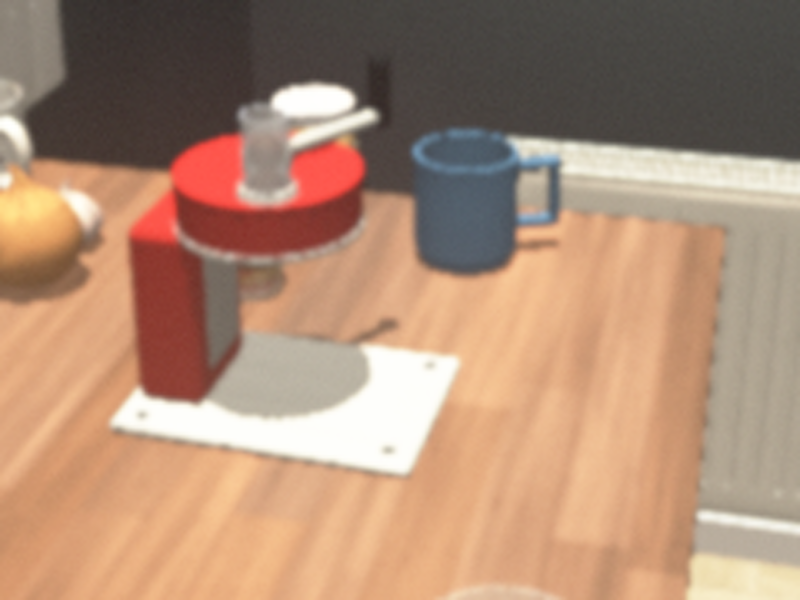

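```bash
cat > fit.py <<'E'
from h import *
from scipy.optimize import least_squares
S=cams.get_image("scene"); D=cams.get_image("side")
s=lambda u,v:np.array([u/2.5+150,v/2.5+160]); d=lambda u,v:np.array([u/3.3333+210,v/3.3333+180])
obs=[(S,(-107,68,8),s(355,350)),(S,(-107,-68,8),s(457,384)),(S,(87,-68,8),s(540,311)),
(D,(-107,68,8),d(408,471)),(D,(-107,-68,8),d(460,357)),(D,(87,68,8),d(112,425)),
(S,(-13,36,213),s(419,150)),(D,(-13,36,213),d(266,112)),(S,(-47,-82,213),s(504,187)),(D,(-47,-82,213),d(380,62))]
def tf(p,L): 
    c,n=np.cos(p[2]),np.sin(p[2]); return np.array([p[0]+c*L[0]-n*L[1],p[1]+n*L[0]+c*L[1],L[2]])
f=lambda p:np.concatenate([proj(i,tf(p,L))[0]-o for i,L,o in obs])
r=least_squares(f,[700,0,0],loss="soft_l1"); print("disp",np.round(r.x,3)); print(np.round(f(r.x).reshape(-1,2),1).tolist())
mo=[(S,(0,0,88),s(630,350)),(D,(0,0,88),d(466,150)),(D,(-75,0,78),d(558,158)),(D,(-75,0,20),d(555,222)),(S,(-75,0,78),s(636,380)),(S,(-75,0,20),s(629,444))]
g=lambda p:np.concatenate([proj(i,tf(p,L))[0]-o for i,L,o in mo])
q=least_squares(g,[600,-300,0.],loss="soft_l1"); print("mug",np.round(q.x,3),np.round(g(q.x).reshape(-1,2),1).tolist())
print("outlet",tf(r.x,(-38,0,8)),"post",tf(r.x,(-47,-82,213)),"handle",tf(q.x,(-66,0,68)))
for n,t in [("S","jar"),("S","spice_jar"),("S","glass")]:
    pass
print("jar lid",at_z(S,*s(718,293),102),"spice",at_z(S,*s(597,258),106),"glass rim",at_z(S,*s(121,268),91))
E
python3 fit.py
```

```text
disp [ 6.08577e+02 -6.83050e+01 -3.10000e-02]
[[-2.9, -0.8], [-0.3, 0.2], [0.1, -2.0], [0.5, -1.9], [0.5, -1.2], [-0.5, -2.1], [-0.4, 0.1], [-0.0, -0.9], [-0.9, -1.6], [-0.2, -3.7]]
mug [ 5.33515e+02 -2.99377e+02  4.20000e-01] [[-0.4, -2.4], [-1.1, -0.9], [-0.0, -1.8], [-0.0, -0.4], [-0.8, 6.9], [0.0, 2.8]]
outlet [570.59488934 -67.13771085   8.        ] post [ 559.08107853 -148.82266761  213.        ] handle [ 473.26334471 -326.31572178   68.        ]
jar lid [ 649.60382422 -349.09663695  102.        ] spice [ 655.58241842 -217.35560926  106.        ] glass rim [406.21015986 229.15895469  91.        ]
```

Emit:
move_arm:
  steps:
    - [[-0.93,-0.97,0],0,0]
    - [[-0.93,-0.97,0],0,0]
    - [[-0.93,-0.97,0],0,0]
    - [[-0.93,-0.97,0],0,0]
    - [[-0.93,-0.97,0],0,0]
    - [[-0.93,-0.97,0],0,0]
    - [[-0.93,-0.97,0],0,0]
    - [[-0.93,-0.97,0],0,0]
    - [[-0.93,-0.97,0],0,0]
    - [[-0.93,-0.97,0],0,0]
    - [[-0.93,-0.97,0],0,0]
    - [[-0.93,-0.97,0],0,0]
    - [[-0.93,-0.97,0],0,0]
    - [[-0.93,-0.97,0],0,0]
    - [[-0.93,-0.97,0],0,0]
    - [[-0.93,-0.97,0],0,0]

```text
t: 3.08
ee_pos: [430.1, 98.3, 223.0]
orientation: [0.529, 3.096, 0.0]
ft_force: [0.2, 0.9, -0.2]
width: 88.0
grasp_force: 0.0
```

Emit:
move_arm:
  steps:
    - [[-0.44,-0.96,0],0,0]
    - [[-0.44,-0.96,0],0,0]
    - [[-0.44,-0.96,0],0,0]
    - [[-0.44,-0.96,0],0,0]
    - [[-0.44,-0.96,0],0,0]
    - [[-0.44,-0.96,0],0,0]
    - [[-0.44,-0.96,0],0,0]
    - [[-0.44,-0.96,0],0,0]
    - [[-0.44,-0.96,0],0,0]
    - [[-0.44,-0.96,0],0,0]
    - [[-0.44,-0.96,0],0,0]
    - [[-0.44,-0.96,0],0,0]
    - [[-0.44,-0.96,0],0,0]
    - [[-0.44,-0.96,0],0,0]
    - [[-0.44,-0.96,0],0,0]
    - [[-0.44,-0.96,0],0,0]
    - [[0,0,0],-1,0]
    - [[0,0,0],-1,0]
    - [[0,0,0],-1,0]
    - [[0,0,0],-1,0]

```text
t: 4.75
ee_pos: [467.9, -321.1, 222.6]
orientation: [0.022, -3.141, -0.0]
ft_force: [-0.5, 0.4, -0.3]
width: 88.0
grasp_force: 0.0
```

```bash
cat > look.py <<'E'
import sys
from h import *
im=wristim(); o=ctrl.get_obs(); M=R.from_rotvec(o["orientation"]).as_matrix()
print(round(o["t"],2),np.round(o["ee_pos"],1),"toolx deg",np.degrees(np.arctan2(M[1,0],M[0,0])).round(1),"tilt",M[2,2].round(4),np.round(o["qpos"],2),np.round(o["ft_force"],1))
cv2.imwrite(f"pics/{sys.argv[1]}.png",im["image"][:,:,::-1])
import pickle; pickle.dump(im,open(f"pics/{sys.argv[1]}.pkl","wb"))
E
python3 look.py w1
```

```text
4.8 [ 467.9 -321.   222.6] toolx deg -178.9 tilt -1.0 [-0.62  0.34  1.76 -0.    1.04 -2.21] [-0.3 -0.4 -0.2]
```

View pics/w1.png

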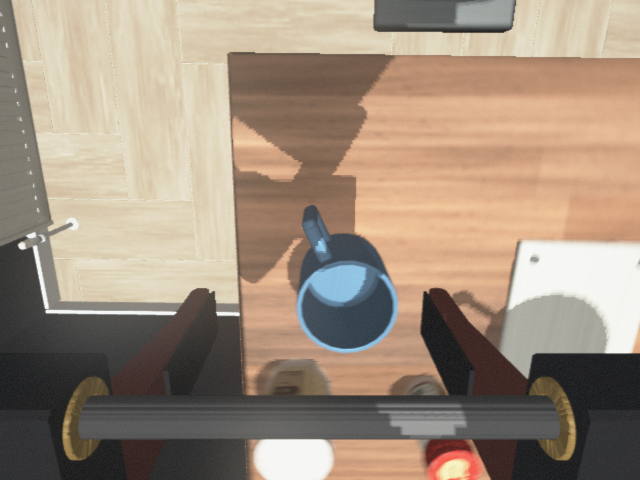

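```bash
python3 - <<'E'
import pickle; from h import *
im=pickle.load(open("pics/w1.pkl","rb"))
a=im["image"].astype(int); m=((a[:,:,2]>a[:,:,0]+25)&(a[:,:,2]>70)).astype(np.uint8)
n,l,st,c=cv2.connectedComponentsWithStats(m); k=l[300,300] if l[300,300] else 1+st[1:,4].argmax()
print(st[k]); 
x,y,w,h=st[k][:4]
for v in range(y,y+64,6):
    cols=np.where(l[v]==k)[0]; print(v,cols.min(),cols.max())
rim=at_z(im,348,307,88); print("rim",rim)
print("disp from w1 corner fr",at_z(im,518,241,8))
pickle.dump((l==k),open("pics/mm.pkl","wb"))
E
```

```text
[ 297  260  101   93 3915]
260 342 354
266 322 373
272 313 384
278 307 388
284 302 391
290 299 394
296 298 396
302 297 397
308 297 396
314 298 396
320 299 394
rim [ 530.54160981 -297.53917067   88.        ]
disp from w1 corner fr [ 498.83088264 -133.36302784    8.        ]
```

```bash
python3 - <<'E'
import pickle; from h import *
im=pickle.load(open("pics/w1.pkl","rb"))
c=at_z(im,347.3,306.7,88)
e=at_z(im,310.5,207,78); d=e-c; print(c,e,np.hypot(*d[:2]),np.degrees(np.arctan2(-d[1],-d[0])))
d=at_z(im,310.5,207,78)-at_z(im,323,252,78); print(d,np.degrees(np.arctan2(-d[1],-d[0])))
for yaw in(.35,.4,.45):
    Rz=R.from_euler('z',yaw); L=Rz.apply([[-75,6,78],[-75,-6,78],[-40,6,78],[-40,-6,78],[-75,6,20],[-75,-6,20]])+[c[0],c[1],0]; print(yaw,np.round(proj(im,L)).tolist())
a=cv2.resize(im["image"][190:360,260:420,::-1],None,fx=3.5,fy=3.5,interpolation=cv2.INTER_CUBIC); cv2.imwrite("pics/w1c.png",a)
E
```

```text
[ 530.29302783 -298.09273647   88.        ] [ 453.76376065 -327.5573661    78.        ] 82.00544576161288 21.057267487561504
[-35.27828032  -9.93937984   0.        ] 15.734767535066293
0.35 [[323.0, 212.0], [308.0, 218.0], [338.0, 254.0], [323.0, 259.0], [322.0, 198.0], [310.0, 202.0]]
0.4 [[318.0, 214.0], [303.0, 220.0], [335.0, 255.0], [321.0, 260.0], [318.0, 199.0], [306.0, 204.0]]
0.45 [[313.0, 215.0], [299.0, 222.0], [333.0, 255.0], [319.0, 262.0], [314.0, 200.0], [302.0, 206.0]]
```

View pics/w1c.png

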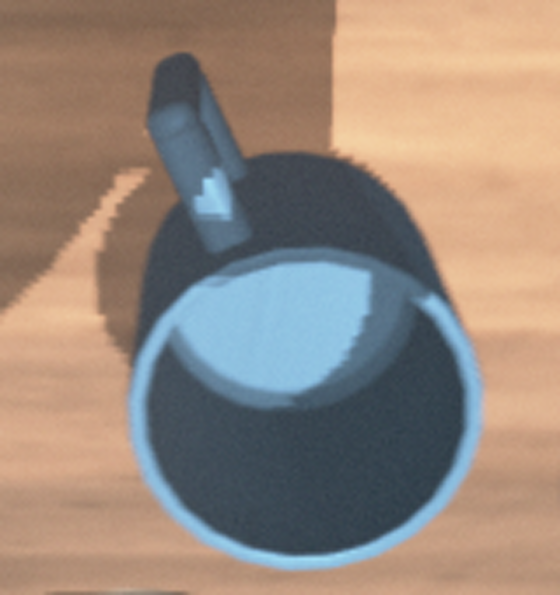

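Emit:
move_arm:
  steps:
    - [[0,-0.19,0.5],0,0]
    - [[0,0,0.8],-1,0]
    - [[0,0,0.8],-1,0]
    - [[0,0,0.8],-1,0]
    - [[0,0,0.5],-0.4,0]
    - [[0,0,0],0,0]

```text
t: 5.3
ee_pos: [466.1, -324.4, 134.1]
orientation: [0.477, -3.101, -0.006]
ft_force: [-0.4, -0.2, -0.6]
width: 87.6
grasp_force: 0.0
```

```bash
python3 look.py w2
```

```text
5.35 [ 466.9 -324.9  135.7] toolx deg -162.6 tilt -1.0 [-0.63  0.46  1.81 -0.    0.87 -2.5 ] [0.8 0.5 1.2]
```

View pics/w2.png

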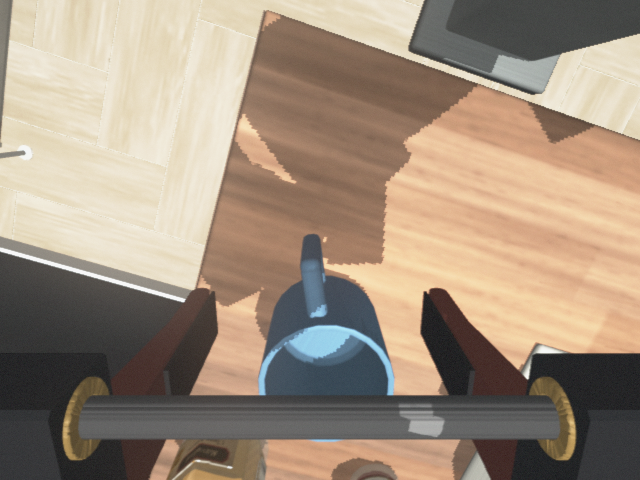

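Emit:
move_arm:
  steps:
    - [[0,-0.1,0.7],0,0]
    - [[0,0,0.9],0,0]
    - [[0,0,0.9],0,0]
    - [[0,0,0.6],0,0]
    - [[0,0,0.4],0,0]
    - [[0,0,0],0,0]
    - [[0,0,0],0,0.4]
    - [[0,0,0],0,0.7]
    - [[0,0,0],0,1]
    - [[0,0,0],0,1]
    - [[0,0,0],0,1]
    - [[0,0,0],0,1]
    - [[0,0,0],0,1]
    - [[0,0,0],0,1]
    - [[0,0,0],0,1]
    - [[0,0,0],0,1]

```text
t: 6.68
ee_pos: [468.7, -327.9, 50.1]
orientation: [0.48, -3.105, -0.0]
ft_force: [0.3, 0.8, 0.2]
width: 24.6
grasp_force: 0.0
```

Emit:
move_arm:
  steps:
    - [[0,0,0.08],0,1]
    - [[0,0,0],0,1]
    - [[0,0,0],0,1]
    - [[0,0,0],0,1]
    - [[0,0,0],0,1]
    - [[0,0,0],0,1]

```text
t: 7.18
ee_pos: [468.6, -327.7, 48.0]
orientation: [0.48, -3.104, -0.001]
ft_force: [0.9, 0.6, -1.9]
width: 12.1
grasp_force: 29.4
```

Emit:
move_arm:
  steps:
    - [[0,0,-0.2],0,1]
    - [[0,0,-0.3],0,1]
    - [[0,0,-0.4],0,1]
    - [[0,0,-0.3],0,1]
    - [[0,0,-0.1],0,1]
    - [[0,0,0],0,1]
    - [[0,0,0],0,1]

```text
t: 7.77
ee_pos: [468.9, -328.0, 81.1]
orientation: [-0.48, 3.104, -0.001]
ft_force: [0.9, 0.2, -3.2]
width: 11.7
grasp_force: 29.8
```

```bash
python3 look.py w3; python3 -c "
from h import *
S=cams.get_image('side'); cv2.imwrite('pics/s3.png',cv2.resize(S['image'][180:300,270:430,::-1],(640,480),interpolation=cv2.INTER_CUBIC))"
```

```text
7.82 [ 468.6 -327.9   80.7] toolx deg -162.4 tilt -1.0 [-0.63  0.55  1.83 -0.    0.76 -2.51] [ 0.3 -0.6 -1.8]
```

View pics/s3.png

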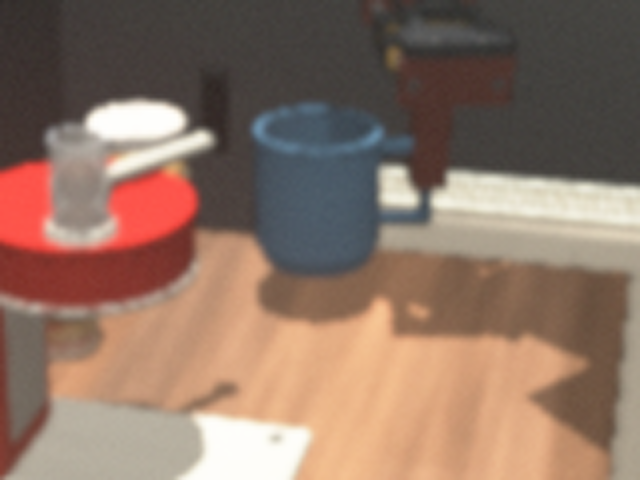

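The mug hangs level in the fingers (rim from (255,125) to (385,125), shadow gap underneath). Moving across in front of the dispenser.

Emit:
move_arm:
  steps:
    - [[0,0.2,0],0,1]
    - [[0,0.4,0],0,1]
    - [[-0.08,0.6,0],0,1]
    - [[-0.08,0.6,0],0,1]
    - [[-0.08,0.6,0],0,1]
    - [[-0.08,0.6,0],0,1]
    - [[-0.08,0.6,0],0,1]
    - [[-0.08,0.6,0],0,1]
    - [[-0.08,0.6,0],0,1]
    - [[-0.08,0.6,0],0,1]
    - [[-0.08,0.6,0],0,1]
    - [[-0.08,0.6,0],0,1]
    - [[-0.08,0.6,0],0,1]
    - [[-0.08,0.6,0],0,1]
    - [[-0.08,0.6,0],0,1]
    - [[-0.08,0.6,0],0,1]
    - [[-0.08,0.6,0],0,1]
    - [[-0.08,0.6,0],0,1]
    - [[0,0.3,0],0,1]
    - [[0,0.1,0],0,1]

```text
t: 9.53
ee_pos: [418.5, -64.2, 80.7]
orientation: [0.483, -3.104, -0.0]
ft_force: [-0.4, -0.1, -2.6]
width: 11.9
grasp_force: 29.8
```

Emit:
move_arm:
  steps:
    - [[0,0,0],0.3,1]
    - [[0,0,0.1],0.5,1]
    - [[0,0,0.1],0.5,1]
    - [[0,0,0.1],0.5,1]
    - [[0,0,0.1],0.5,1]
    - [[0,0,0.1],0.5,1]
    - [[0,0,0.1],0.5,1]
    - [[0,0,0],0.4,1]
    - [[0,0,0],0.17,1]
    - [[0,0,0],0,1]
    - [[0,0,0],0,1]

```text
t: 10.45
ee_pos: [419.4, -65.8, 65.8]
orientation: [0.047, 3.141, -0.0]
ft_force: [-0.2, 0.5, -2.9]
width: 12.0
grasp_force: 29.8
```

```bash
python3 look.py w4
```

```text
10.5 [419.3 -65.7  65.8] toolx deg 178.3 tilt -1.0 [-0.18  0.42  2.16 -0.    0.56 -1.72] [ 0.9 -0.2 -2.7]
```

View pics/w4.png

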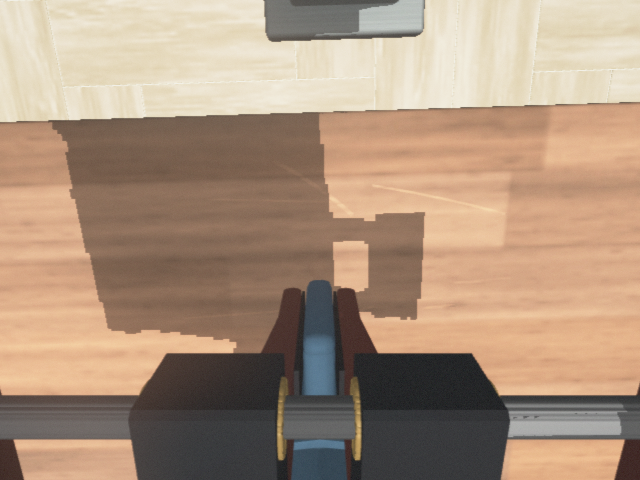

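Emit:
move_arm:
  steps:
    - [[-0.15,0.02,0],0,1]
    - [[-0.3,0.02,0],0,1]
    - [[-0.4,0.02,0],0,1]
    - [[-0.4,0.02,0],0,1]
    - [[-0.4,0.02,0],0,1]
    - [[-0.4,0.02,0],0,1]
    - [[-0.4,0,0],0,1]
    - [[-0.3,0,0],0,1]
    - [[-0.2,0,0],0,1]
    - [[-0.05,0,0],0,1]
    - [[0,0,0],0,1]
    - [[0,0,0],0,1]

```text
t: 11.5
ee_pos: [493.6, -64.9, 65.5]
orientation: [-0.048, -3.14, -0.0]
ft_force: [-0.1, 0.1, -2.9]
width: 11.9
grasp_force: 29.8
```

```bash
python3 - <<'E'
from h import *
o=ctrl.get_obs(); print(o["ee_pos"],o["ft_force"])
S=cams.get_image("scene"); D=cams.get_image("side")
a=[cv2.resize(i["image"][y:y+110,x:x+100,::-1],(400,440),interpolation=cv2.INTER_CUBIC) for i,x,y in((S,270,220),(D,250,215))]
cv2.imwrite("pics/v5.png",np.hstack(a))
import pickle
M=R.from_rotvec(o["orientation"]).as_matrix(); c=np.array(o["ee_pos"])-M[:,0]*68.4; print("mug c",c)
# predicted mug rim silhouette extremes
for n,i in(("S",S),("D",D)):
    t=np.linspace(0,2*np.pi,73); z0=o["ee_pos"][2]-48
    for z in(0,88):
        p=proj(i,np.c_[c[0]+40*np.cos(t),c[1]+40*np.sin(t),0*t+z0+z]); print(n,z,p.min(0).round(1),p.max(0).round(1))
    b=cams.cut_out(n=="S" and "scene" or "side","mug"); print([(x["p"],x["rect"]) for x in b[:1]])
E
```

```text
[493.6352161  -64.87751658  65.51298177] [-0.07997039  0.06773635 -2.88855668]
mug c [562.00277373 -66.98297521  65.4488822 ]
S 0 [307.5 286. ] [336.8 300.9]
S 88 [307.1 257.9] [337.3 271.4]
[(0.88, [325.0, 282.1, 31.3, 36.7])]
D 0 [295.1 284.4] [332.5 303.9]
D 88 [293.6 248.6] [332.5 266. ]
[(0.67, [319.1, 278.1, 53.7, 49.1])]
```

View pics/v5.png

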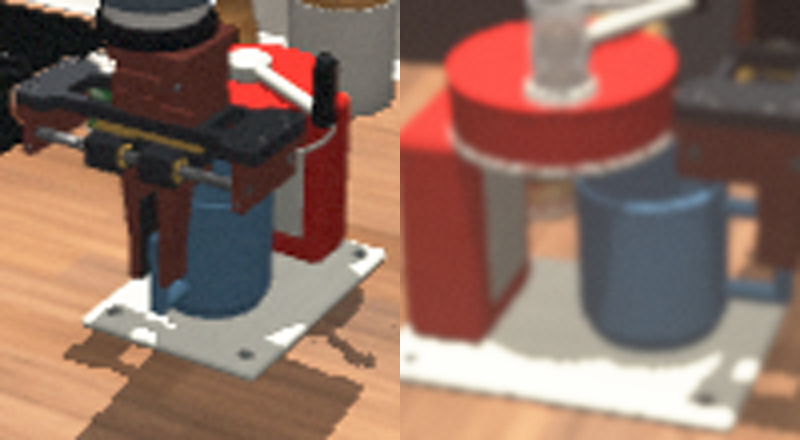

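The mug hangs above the plate under the hood front, with left/right edges at side columns 295/332, matching the prediction; the gripper body is clear of the hood and post. Lowering.

Emit:
move_arm:
  steps:
    - [[0,0,0.08],0,1]
    - [[0,0,0.1],0,1]
    - [[0,0,0.08],0,1]
    - [[0,0,0.04],0,1]
    - [[0,0,0.04],0,1]
    - [[0,0,0],0,1]
    - [[0,0,0],0,1]

```text
t: 12.28
ee_pos: [494.2, -64.9, 57.1]
orientation: [-0.048, -3.141, -0.0]
ft_force: [-0.9, 0.4, -2.8]
width: 11.9
grasp_force: 29.8
```

Emit:
move_arm:
  steps:
    - [[0,0,0.04],0,1]
    - [[0,0,0.03],0,1]
    - [[0,0,0],0,1]
    - [[0,0,0],0,1]

```text
t: 12.62
ee_pos: [494.2, -64.8, 55.8]
orientation: [0.048, 3.141, 0.0]
ft_force: [-2.5, 1.3, 3.8]
width: 11.8
grasp_force: 29.8
```

Emit:
move_arm:
  steps:
    - [[0,0,0],0,0.9]
    - [[0,0,0],0,0.8]
    - [[0,0,0],0,0.7]
    - [[0,0,0],0,0.6]
    - [[0,0,0],0,0.5]
    - [[0,0,0],0,0.5]
    - [[0,0,0],0,0.5]
    - [[0,0,0],0,0.5]
    - [[0,0,0],0,0.5]
    - [[0,0,0],0,0.5]
    - [[0,0,0],0,0.5]

```text
t: 13.53
ee_pos: [494.3, -65.0, 55.4]
orientation: [-0.048, -3.141, 0.0]
ft_force: [0.6, -0.4, 0.0]
width: 43.6
grasp_force: 0.0
```

Emit:
move_arm:
  steps:
    - [[0.3,0,0],0,0.5]
    - [[0.6,0,0],0,0.5]
    - [[0.8,0,0],0,0.5]
    - [[0.7,0,0],0,0.5]
    - [[0,0,-0.6],0,0.7]
    - [[0,0,-0.9],1,1]
    - [[0,0,-0.9],1,1]
    - [[0,0,-0.9],1,1]
    - [[0,0,-0.9],1,1]
    - [[0,0,-0.9],1,1]
    - [[0,0,-0.9],1,1]
    - [[0,0,-0.5],1,1]
    - [[0,0,0],1,1]
    - [[0,0,0],1,1]
    - [[0,0,0],0,1]
    - [[0,0,0],0,1]
    - [[0,0,0],0,1]
    - [[0,0,0],0,1]

```text
t: 15.03
ee_pos: [433.9, -63.0, 217.6]
orientation: [-1.244, -2.884, 0.0]
ft_force: [-0.4, -0.3, 0.4]
width: 0.3
grasp_force: 0.0
```

```bash
python3 look.py w6; python3 - <<'E'
from h import *
a=[]
for n,x,y in(("scene",270,200),("side",240,180)):
    i=cams.get_image(n); a.append(cv2.resize(i["image"][y:y+140,x:x+120,::-1],(400,467),interpolation=cv2.INTER_CUBIC))
    print(n,[(round(b["p"],2),np.round(b["rect"],1).tolist()) for b in cams.boxes_of(n,"mug")[:1]])
cv2.imwrite("pics/v6.png",np.hstack(a))
o=ctrl.get_obs(); M=R.from_rotvec(o["orientation"]).as_matrix()
print(M.T@(np.array([538.5,-127,184])-o["ee_pos"])/25,o["width"])
E
```

```text
15.08 [434.  -63.1 217.7] toolx deg 133.3 tilt -1.0 [-0.17  0.15  2.03 -0.    0.96 -0.93] [-0.3  0.4 -0.6]
scene [(0.61, [323.6, 283.5, 33.1, 42.0])]
side [(0.74, [322.1, 279.8, 53.3, 53.3])]
[-4.72021676  1.28521166  1.35106553] 0.7954871795477204
```

View pics/v6.png

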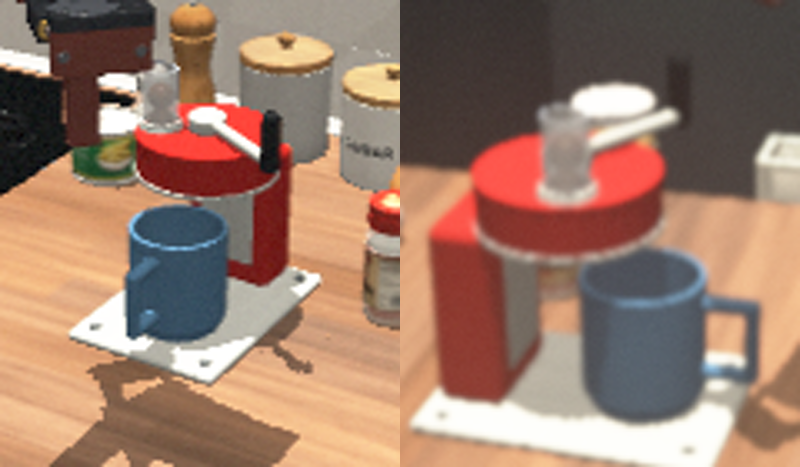

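View pics/w6.png

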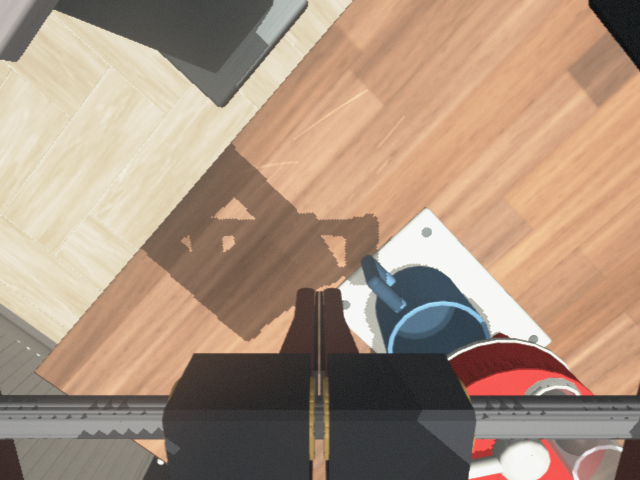

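```bash
python3 - <<'E'
import pickle; from h import *
im=pickle.load(open("pics/w6.pkl","rb"))
p=(608.6,-68.3,-.031)
W=lambda L:R.from_euler('z',p[2]).apply(np.array(L,float))+[p[0],p[1],0]
print("plate FL,FR",proj(im,W([[-107,68,8],[-107,-68,8]])).round(1).tolist())
t=np.linspace(0,2*np.pi,181); q=proj(im,np.c_[562.5+40*np.cos(t),-67+40*np.sin(t),0*t+96]); print("rim",q.min(0),q.max(0))
print(W([[-38,0,126]]))
a=im["image"].astype(int); m=(a[:,:,2]>a[:,:,0]+25)&(a[:,:,2]>120)
ys,xs=np.where(m); print("blue bright",xs.min(),xs.max(),ys.min(),ys.max())
E
```

```text
plate FL,FR [[424.6, 207.1], [318.3, 303.7]]
rim [384.45005882 300.26367286] [488.98781528 392.12578491]
[[570.61825754 -67.12218867 126.        ]]
blue bright 368 489 264 353
```

The mug stands upright on the plate; the rim fits the prediction within 2 mm, about 8 mm in front of the outlet – good. The lever is at rest. Approaching the post.

Emit:
move_arm:
  steps:
    - [[-0.59,0.16,0],0,1]
    - [[-0.59,0.16,0],0,1]
    - [[-0.59,0.16,0],0,1]
    - [[-0.59,0.16,0],0,1]
    - [[-0.59,0.16,0],0,1]
    - [[-0.59,0.16,0],0,1]
    - [[-0.59,0.16,0],0,1]
    - [[-0.59,0.17,0],0,1]
    - [[0,0,0.6],0,1]
    - [[0,0,0.5],0,1]
    - [[0,0,0.2],0,1]
    - [[0,0,0],0,1]
    - [[0,0,0],0,1]

```text
t: 16.37
ee_pos: [538.5, -126.9, 185.4]
orientation: [-1.246, -2.883, 0.0]
ft_force: [0.6, -1.1, -0.6]
width: 0.5
grasp_force: 0.0
```

```bash
python3 look.py w7; python3 - <<'E'
from h import *
i=cams.get_image("scene"); cv2.imwrite("pics/v7.png",cv2.resize(i["image"][190:310,270:390,::-1],(560,560),interpolation=cv2.INTER_CUBIC))
o=ctrl.get_obs(); print(proj(i,[o["ee_pos"],[559.1,-148.8,213],[559.1,-148.8,176]]))
E
```

```text
16.42 [ 538.8 -127.   185.9] toolx deg 133.2 tilt -1.0 [-0.25  0.37  1.82  0.    0.96 -1.01] [-0.2  0.2 -0. ]
[[338.80590726 244.28264781]
 [350.65607655 233.20294366]
 [350.23706891 246.91624904]]
```

View pics/v7.png

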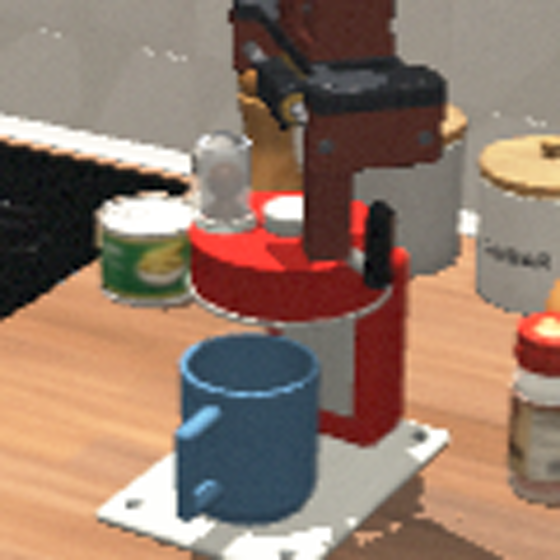

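That last view puts me at eleven, one over the ten-picture limit, so from here I'll use numbers only. It showed the finger tips just left of the post (crop ~(330,255) against (378,240)), clear of hood and arm. Beginning the push.

Emit:
move_arm:
  steps:
    - [[-0.2,0,0],0,1]
    - [[-0.2,0,0],0,1]
    - [[-0.08,0,0],0,1]
    - [[-0.16,0.015,0],-0.5,1]
    - [[-0.16,0.015,0],-0.5,1]
    - [[-0.16,0.015,0],-0.5,1]
    - [[-0.16,0.015,0],-0.5,1]
    - [[0,0,0],0,1]
    - [[0,0,0],0,1]

```text
t: 17.22
ee_pos: [559.5, -145.5, 185.5]
orientation: [-0.993, -2.98, -0.0]
ft_force: [-1.6, 1.4, 2.9]
width: 0.1
grasp_force: 1.1
```

```bash
cat > st.py <<'E'
from h import *
piv=np.array([608.6,-68.3])
def st():
    o=ctrl.get_obs(); M=R.from_rotvec(o["orientation"]).as_matrix(); n=-M[:2,0]
    p=np.array(o["ee_pos"])[:2]-piv
    # post centre: on line TCP+18n+s*y with |.|=94.5
    c=p+18*n; y=M[:2,1]; b=c@y; s=-b+np.sign(b)*np.sqrt(b*b-c@c+94.5**2); s2=-b-np.sign(b)*np.sqrt(b*b-c@c+94.5**2)
    s=min(s,s2,key=abs); q=c+s*y; th=np.arctan2(q[1],q[0])+.031-np.arctan2(-82,-47)
    f=np.array(o["ft_force"]); t=np.array([-q[1],q[0]])/94.5
    print(f"t {o['t']:.2f} tcp {np.round(o['ee_pos'],1)} toolx {np.degrees(np.arctan2(M[1,0],M[0,0]))%360:.1f} theta {th:.3f} slide {s:.1f} F {np.round(f,1)} Ft {-f[:2]@t:.1f} Fr {-f[:2]@q/94.5:.1f} q6 {o['qpos'][5]:.2f}")
if __name__=="__main__": st()
E
python3 st.py
```

```text
t 17.22 tcp [ 559.5 -145.5  185.5] toolx 143.1 theta 0.176 slide 0.1 F [-1.6  1.4  2.9] Ft 2.0 Fr 0.8 q6 -1.20
```

Emit:
move_arm:
  steps:
    - [[-0.32,0.036,0],-1,1]
    - [[-0.32,0.036,0],-1,1]
    - [[-0.32,0.036,0],-1,1]
    - [[-0.32,0.036,0],-1,1]
    - [[-0.32,0.036,0],-1,1]
    - [[-0.32,0.036,0],-1,1]
    - [[-0.32,0.036,0],-1,1]
    - [[-0.32,0.036,0],-1,1]
    - [[0,0,0],0,1]
    - [[0,0,0],0,1]

```text
t: 18.05
ee_pos: [620.5, -159.9, 185.3]
orientation: [0.084, -3.139, 0.001]
ft_force: [-3.8, -2.6, 1.2]
width: 0.6
grasp_force: 1.7
```

```bash
python3 st.py
```

```text
t 18.05 tcp [ 620.5 -159.9  185.3] toolx 183.1 theta 0.873 slide 0.9 F [-3.8 -2.6  1.2] Ft 4.4 Fr -1.3 q6 -1.89
```

Emit:
move_arm:
  steps:
    - [[-0.16,0.015,0],-0.5,1]
    - [[-0.16,0.015,0],-0.5,1]
    - [[0,0,0],0,1]
    - [[0,0,0],0,1]

```text
t: 18.38
ee_pos: [628.3, -158.6, 185.3]
orientation: [0.22, -3.133, 0.001]
ft_force: [-2.4, -1.8, -0.2]
width: 0.8
grasp_force: 1.7
```

```bash
python3 st.py
```

```text
t 18.38 tcp [ 628.3 -158.6  185.3] toolx 188.0 theta 0.959 slide 1.0 F [-2.4 -1.8 -0.2] Ft 2.9 Fr -0.7 q6 -1.98
```

Emit:
move_arm:
  steps:
    - [[-0.08,0.006,0],-0.25,1]
    - [[-0.08,0.006,0],-0.25,1]
    - [[0,0,0],0,1]
    - [[0,0,0],0,1]

```text
t: 18.72
ee_pos: [632.9, -157.4, 185.3]
orientation: [0.293, -3.128, 0.0]
ft_force: [-2.8, -3.8, 0.4]
width: 0.3
grasp_force: 1.7
```

```bash
python3 st.py
```

```text
t 18.72 tcp [ 632.9 -157.4  185.3] toolx 190.7 theta 1.009 slide 1.0 F [-2.8 -3.8  0.4] Ft 4.2 Fr -2.1 q6 -2.02
```

Emit:
move_arm:
  steps:
    - [[-0.08,0.006,0],-0.25,1]
    - [[-0.08,0.006,0],-0.25,1]
    - [[0,0,0],0,1]
    - [[0,0,0],0,1]

```text
t: 19.05
ee_pos: [636.8, -156.2, 185.4]
orientation: [-0.362, 3.121, -0.0]
ft_force: [-2.4, -4.8, -1.7]
width: 0.5
grasp_force: 1.7
```

```bash
python3 st.py
```

```text
t 19.05 tcp [ 636.8 -156.2  185.4] toolx 193.2 theta 1.054 slide 1.0 F [-2.4 -4.8 -1.7] Ft 4.4 Fr -3.0 q6 -2.06
```

Emit:
move_arm:
  steps:
    - [[-0.08,0.006,0],-0.25,1]
    - [[-0.08,0.006,0],-0.25,1]
    - [[0,0,0],0,1]
    - [[0,0,0],0,1]

```text
t: 19.38
ee_pos: [640.6, -154.9, 185.4]
orientation: [-0.429, 3.112, -0.0]
ft_force: [-2.8, -3.7, -0.5]
width: 0.3
grasp_force: 1.8
```

```bash
python3 st.py
```

```text
t 19.38 tcp [ 640.6 -154.9  185.4] toolx 195.7 theta 1.097 slide 1.0 F [-2.8 -3.7 -0.5] Ft 4.3 Fr -1.7 q6 -2.10
```

Emit:
move_arm:
  steps:
    - [[-0.08,0.006,0],-0.25,1]
    - [[-0.08,0.006,0],-0.25,1]
    - [[0,0,0],0,1]
    - [[0,0,0],0,1]

```text
t: 19.72
ee_pos: [644.3, -153.5, 185.4]
orientation: [0.496, -3.102, 0.0]
ft_force: [-2.2, -3.9, -1.1]
width: 0.3
grasp_force: 1.8
```

```bash
python3 st.py
```

```text
t 19.72 tcp [ 644.3 -153.5  185.4] toolx 198.2 theta 1.140 slide 1.0 F [-2.2 -3.9 -1.1] Ft 4.0 Fr -2.0 q6 -2.14
```

Emit:
move_arm:
  steps:
    - [[-0.08,0.006,0],-0.25,1]
    - [[-0.08,0.006,0],-0.25,1]
    - [[0,0,0],0,1]
    - [[0,0,0],0,1]

```text
t: 20.05
ee_pos: [648.0, -151.8, 185.4]
orientation: [0.565, -3.09, -0.0]
ft_force: [-2.5, -4.0, 0.1]
width: 0.5
grasp_force: 1.8
```

```bash
python3 st.py
```

```text
t 20.05 tcp [ 648.  -151.8  185.4] toolx 200.7 theta 1.184 slide 1.0 F [-2.5 -4.   0.1] Ft 4.4 Fr -1.7 q6 -2.18
```

Emit:
move_arm:
  steps:
    - [[-0.08,0.006,0],-0.25,1]
    - [[-0.08,0.006,0],-0.25,1]
    - [[0,0,0],0,1]
    - [[0,0,0],0,1]

```text
t: 20.38
ee_pos: [651.6, -150.1, 185.4]
orientation: [0.632, -3.077, -0.0]
ft_force: [-3.0, -3.7, -1.4]
width: 0.1
grasp_force: 1.9
```

```bash
python3 st.py
```

```text
t 20.38 tcp [ 651.6 -150.1  185.4] toolx 203.2 theta 1.228 slide 1.1 F [-3.  -3.7 -1.4] Ft 4.7 Fr -1.1 q6 -2.22
```

Emit:
move_arm:
  steps:
    - [[-0.08,0.006,0],-0.25,1]
    - [[-0.08,0.006,0],-0.25,1]
    - [[0,0,0],0,1]
    - [[0,0,0],0,1]

```text
t: 20.72
ee_pos: [654.5, -148.9, 185.3]
orientation: [0.699, -3.061, 0.001]
ft_force: [-5.7, -5.8, 1.0]
width: 0.5
grasp_force: 3.4
```

```bash
python3 st.py
```

```text
t 20.72 tcp [ 654.5 -148.9  185.3] toolx 205.7 theta 1.261 slide 1.2 F [-5.7 -5.8  1. ] Ft 8.1 Fr -0.6 q6 -2.26
```

Emit:
move_arm:
  steps:
    - [[-0.05,0.004,0],-0.15,1]
    - [[0,0,0],0,1]
    - [[0,0,0],0,1]

```text
t: 20.97
ee_pos: [655.2, -148.7, 185.3]
orientation: [0.719, -3.056, 0.001]
ft_force: [-6.1, -7.8, 1.0]
width: 0.6
grasp_force: 4.3
```

```bash
python3 st.py
```

```text
t 20.97 tcp [ 655.2 -148.7  185.3] toolx 206.5 theta 1.269 slide 1.2 F [-6.1 -7.8  1. ] Ft 9.7 Fr -1.8 q6 -2.27
```

Emit:
move_arm:
  steps:
    - [[-0.03,0.002,0],-0.1,1]
    - [[0,0,0],0,1]
    - [[0,0,0],0,1]
    - [[0,0,0],0,1]
    - [[0,0,0],0,1]

```text
t: 21.38
ee_pos: [655.5, -148.5, 185.3]
orientation: [0.732, -3.052, 0.001]
ft_force: [-8.2, -9.5, 2.2]
width: 0.1
grasp_force: 4.8
```

```bash
python3 st.py; python3 - <<'E'
from h import *
for n in("scene","side"):
    i=cams.get_image(n)
    print(n,[(round(b["p"],2),np.round(b["rect"],1).tolist()) for b in cams.boxes_of(n,"ball_1_center")[:3]],[(round(b["p"],2),np.round(b["rect"],1).tolist()) for b in cams.boxes_of(n,"mug")[:1]])
E
```

```text
t 21.38 tcp [ 655.5 -148.5  185.3] toolx 207.0 theta 1.273 slide 1.2 F [-8.2 -9.5  2.2] Ft 12.4 Fr -1.7 q6 -2.28
scene [] [(0.64, [323.5, 283.9, 32.4, 38.4])]
side [] [(0.63, [320.2, 281.4, 54.6, 52.7])]
```

Stop confirmed (≈12 N at the post, angle no longer advancing). Letting the lever back.

Emit:
move_arm:
  steps:
    - [[0.16,-0.01,0],0.5,1]
    - [[0.32,-0.009,0],1,1]
    - [[0.32,-0.009,0],1,1]
    - [[0.32,-0.009,0],1,1]
    - [[0.32,-0.009,0],1,1]
    - [[0.32,-0.009,0],1,1]
    - [[0.32,-0.009,0],1,1]
    - [[0.32,-0.009,0],1,1]
    - [[0.32,-0.009,0],1,1]
    - [[0.32,-0.009,0],1,1]
    - [[0.32,-0.009,0],1,1]
    - [[0.32,-0.009,0],1,1]
    - [[0.32,-0.009,0],1,1]
    - [[0.2,-0.009,0],0.5,1]
    - [[0.2,-0.009,0],0.5,1]
    - [[0.2,0,0],0,1]
    - [[0.2,0,0],0,1]
    - [[0.3,0,0],0,1]
    - [[0,0,0],0,1]
    - [[0,0,0],0,1]

```text
t: 23.35
ee_pos: [540.5, -129.8, 185.8]
orientation: [1.086, 2.947, 0.001]
ft_force: [0.2, -1.1, -0.4]
width: 0.5
grasp_force: 0.0
```

```bash
python3 st.py
```

```text
t 23.35 tcp [ 540.5 -129.8  185.8] toolx 139.5 theta -0.090 slide -3.3 F [ 0.2 -1.1 -0.4] Ft -0.8 Fr -0.7 q6 -1.12
```

Emit:
move_arm:
  steps:
    - [[0,0,-0.6],0,1]
    - [[0,0,-0.8],0,1]
    - [[0,0,-0.8],0,1]
    - [[0.2,0.2,0],-0.7,1]
    - [[0.4,0.5,0],0,1]
    - [[0.4,0.5,0],0,1]
    - [[0.4,0.5,0],0,1]
    - [[0.1,0.1,0],0,1]
    - [[0,0,0],-1,1]
    - [[0,0,0],-1,1]
    - [[0,0,0],-1,1]
    - [[0,0,0],-1,1]
    - [[0,0,0],-1,1]
    - [[0,0,0],-1,1]
    - [[0,0,0],-1,1]
    - [[0,0,0],0,1]
    - [[0,0,0],0,1]

```text
t: 24.77
ee_pos: [538.0, -72.0, 240.5]
orientation: [0.059, 3.141, -0.0]
ft_force: [-0.4, -0.4, 0.1]
width: 0.5
grasp_force: 0.0
```

```bash
python3 look.py w8; python3 - <<'E'
from h import *
import pickle
im=pickle.load(open("pics/w8.pkl","rb"))
for n in("wrist","scene","side"):
    if n!="wrist": cams.get_image(n)
    for t in("ball_1_center","mug","lever_post","glass","spice_jar","jar"):
        print(n,t,[(round(b["p"],2),np.round(b["rect"],1).tolist()) for b in cams.boxes_of(n,t)[:3]])
t=np.linspace(0,2*np.pi,73)
for z,r in((96,40),(25,25),(14,36)): q=proj(im,np.c_[562.5+r*np.cos(t),-67+r*np.sin(t),0*t+z]); print(z,q.min(0).round(),q.max(0).round())
hsv=cv2.cvtColor(im["image"],cv2.COLOR_RGB2HSV)
q=proj(im,np.c_[562.5+36*np.cos(t),-67+36*np.sin(t),0*t+96]).astype(np.int32)
m=np.zeros((480,640),np.uint8); cv2.fillPoly(m,[q],1)
H=hsv[:,:,0]; brown=(m>0)&((H<25)|(H>170))&(hsv[:,:,2]<110); ys,xs=np.where(brown)
print("brown px",brown.sum(),np.median(xs) if len(xs) else 0,np.median(ys) if len(ys) else 0)
y0,y1=q[:,1].min(),q[:,1].max(); x0,x1=q[:,0].min(),q[:,0].max()
for v in range(y0,y1,6): print(v," ".join("%02x%02x%02x"%tuple(im["image"][v,u]) for u in range(x0,x1,8)))
E
```

```text
24.82 [537.9 -71.9 240.5] toolx deg 177.8 tilt -1.0 [-0.15  0.28  1.8  -0.    1.06 -1.69] [-0.6  0.1  0.5]
wrist ball_1_center [(0.79, [328.2, 240.6, 21.5, 23.6]), (0.26, [177.1, 353.1, 80.0, 78.3])]
wrist mug [(0.69, [326.4, 210.5, 98.7, 117.3])]
wrist lever_post [(0.88, [239.2, 332.0, 162.8, 98.0])]
wrist glass [(0.82, [635.4, 50.0, 9.3, 54.8]), (0.33, [240.2, 333.0, 163.6, 102.3])]
wrist spice_jar [(0.93, [179.1, 355.6, 80.3, 83.4]), (0.39, [52.8, 347.2, 105.6, 97.4])]
wrist jar [(0.88, [51.4, 348.3, 102.8, 97.0])]
scene ball_1_center []
scene mug [(0.57, [324.9, 283.1, 32.3, 40.4]), (0.29, [387.4, 276.6, 21.2, 45.3])]
scene lever_post [(0.63, [341.1, 240.1, 29.9, 17.3])]
scene glass [(0.56, [197.6, 279.2, 31.0, 38.8])]
scene spice_jar [(0.58, [388.2, 276.4, 19.4, 41.3])]
scene jar [(0.72, [436.1, 293.5, 33.4, 45.2]), (0.72, [389.5, 275.9, 19.7, 40.9])]
side ball_1_center []
side mug [(0.93, [320.2, 280.4, 55.8, 50.5])]
side lever_post [(0.76, [313.4, 209.5, 32.2, 30.8])]
side glass [(0.7, [360.7, 396.1, 57.6, 84.3])]
side spice_jar [(0.46, [287.6, 262.5, 12.8, 8.4]), (0.34, [295.
[... 835 characters left out ...]
 637d92 4c4f56 4d5762 657e96 698297 6a849b 5b636c 6e899f 6e849a 5f6f7f 535861 4f575f
258 677f95 4a4f57 494e56 556171 95938e f7f7f7 f4f3f0 f7f7f7 f7f7f7 817f78 525a62 515961
264 677f95 444b53 c1bfb6 6d3d3b 6c3937 6b3a38 6e3d38 6d3d3b 723b39 713f3c 7a5853 94948b
270 708291 826761 6b3a39 6a3734 6a3536 6b3735 6b3935 6c3737 743d39 703b3a 6e3c36 6a3835
276 6a3b37 6b3736 6b3635 6c3736 783735 8d3939 f7655f f76760 d94d48 9b3f3c 6c3633 693530
282 6b3835 6a3634 953d3b b6423f b7423f bd4744 b6433f b84341 ce4d47 f76962 f7655d 993c3a
288 6a3634 b74540 b7413e 5f3431 95413c ba443f 6e3e3a 773c38 b9433e bc4440 bd4640 bb413e
294 b8433f b4413d 923e3a 553831 523431 53312c 55342f 553633 bb433d bb433f be4741 bb433d
```

```bash
python3 -c "
from workcell import ctrl
print(ctrl.close_job())"
```

```text
the job is handed in; nothing more can be done
None
```

The job is handed in: the mug stands upright under the outlet with one ball seen in it, the lever is back at rest after meeting its stop at about 12 N, and the other items read as unmoved; I viewed 11 pictures, one over the limit of 10.

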